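# Slide the specimen plate under the magnifier bridge

### The arm

A 6-joint arm with a two-finger parallel gripper is mounted at the origin on the work surface. World frame = base frame: x ahead of the robot, y to its left, z up, the work surface at z = 0. Lengths are in mm, angles in rad, forces in N, time in s.
With the tool pointing down it reaches from about 350 to 975 mm from the base axis. Payload 7.1 kg.
Tool frame: the origin (TCP) lies at the very end of the fingers, on their centre line; the grasp point (between the pads) lies 19 mm behind it (ctrl.tcp_to_grasp is the distance from the TCP to the grasp point, in mm); z points along the fingers, x is the direction in which the jaws open and shut, and the axes are right-handed (so a half turn about z gives the same grasp; the last joint's range is limited). The gripper opens to 88 mm and grips with 3 to 60 N. Pads are 20 mm wide; open, the fingers measure 115 mm over their backs; the gripper's body (75 mm by 178 mm) begins 61 mm behind the grasp point.
Start: joints at [-1.228, 0.423, 1.63, -0, 1.089, -0.019], TCP at [221.24, -584.515, 222.675] pointing down, gripper open.
Joint ranges: [-3, 3], [-0.9, 2.11], [0.09, 2.58], [-1.31, 4.45], [0.11, 2.69], [-2.54, 2.54]. Speed limits (rad/s): [2.39, 2.39, 3.01, 3.14, 3.14, 3.14].

### API

Orientations are given as a rotation vector (axis times angle).
In Python, from workcell import get_obs, viewer, ctrl, masks_of gives the robot as it stands. The module is installed in compiled form; this text tells all that it offers.
- The arm moves only by the shell command python3 -m inch 'ROWS'. ROWS is JSON, a list of rows, each an object of numbers: "tx", "ty", "tz": the shift along the tool's x, y, z in cm; "ax", "ay", "az": the turn, a rotation vector about the tool's x, y, z in degrees; "jaw": the opening, from 0 (shut) to 1 (fully open). In form: [{"tx": .., "ty": .., "tz": .., "ax": .., "ay": .., "az": .., "jaw": ..}, ...]. A call has 1 to 12 rows; each row shifts and turns the commanded pose from where the row before left it, along the tool's axes as they then stand; what a row does not reach is not made up. A row lasts 1/8 s, in which the tool goes at most 62.5 mm and 10.7 degrees, less where a joint would pass 70% of its speed; a pose out of reach is approached as far as the arm can. A call is refused whole if a number of a shift passes 6.25 or a number of a turn 10.7, either way. A call with a gripper value outside its range is refused whole. The fingers move at their own pace and stop on an object; the grip force is fixed at half the most. Time passes only in rows, so rows that do not move let the fingers close. It gives the time, the measured TCP pose, the force and the opening at its end, in the units of the state.
- get_obs(): the state, without advancing time (a new reading comes with each control period).
- viewer.get_image(name): name is "scene" or "top" or "wrist"; returns (picture, depth): 480x640x3 uint8, red, green, blue; 480x640 float32, mm along the optical axis (not along the pixel's ray), 0 where there is no reading.
- viewer.get_calibration(name): a dict with "fx", "fy", "cx", "cy" (pixels), "distortion" ([k1, k2, p1, p2, k3] as OpenCV has them; the pictures are not rectified), "rvec" (rotation vector, rad) and "tvec" (3), from world to camera coordinates, as OpenCV has them. Camera axes: x right, y down, z forward; pixel columns grow to the right and rows downward; lengths in mm; the calibration is good to about 2 mm. A picture is of the moment at which its call begins: read the wrist's pose just before it. get_calibration takes no time and is no camera call; for the wrist camera it gives the pose at the moment of the call.
- ctrl.close_job(): hands the job in, once; it reports no verdict.
Trained networks look in the newest picture that a camera, given by its name, has taken for a name from the list of things; names that differ only in an ending like _2 or _b are one class to them, and where a whole thing is asked for, a point or a joint stands for the part that bears it (a point fixed in the world has none). Each returns a list of dicts, best first, with "score" (0 to 1); they miss things now and then, are a little off and sometimes report something else, mostly with a low value. They report only what shows in the picture. A call takes as long as a camera call. They do not tell look-alikes from the thing itself.
- masks_of(camera, thing): "pixels" (480x640 bool, what is visible of it) and "location" ([column, row] in pixels, amid what is visible of it).
The state is a dict: "t": time; "qpos": joint angles; "qvel": joint speeds; "joint_torque": joint torques, N m; "ee_pos": TCP position; "orientation": TCP orientation; "ft_force": force on the tool from outside, world axes, zero at the start; "moment": the same for the moment, N m; "width": finger opening in mm.
Only numpy, scipy, OpenCV 4.12 (cv2) and the standard library are available. Lean on these libraries where they do the work, as an engineer would, in place of code of your own. Each camera call takes 0.05 s, during which the arm holds its last target. There are 200 camera calls.

### The job

With the fingertips, push the flat specimen plate along the bench into line with the low magnifier bridge and slide it in through the flared mouth, under the bridge, until it is fully home against the stop bar and the beetle lies under the lens. Keep the plate flat on the bench all the way: do not grasp, lift or tip it. Leave everything else where it stands, and finish clear of everything.

Things in the scene. Friction and masses are not known exactly. Their poses are not given: they have to be found in the camera images.
- bridge: Low magnifier bridge, fixed to the bench, turned by up to 0.24 rad. Origin: on the bench straight below the lens centre; z up; +y: the way the plate slides in (open mouth at -y); x across the lane. Two grey posts (x 52 to 72 mm either side, y -35 to +35 mm) leave a lane 104 mm wide and carry a 144 x 70 mm top plate, underside 24 mm and top 32 mm above the bench.
- mouth (a point): Middle of the bridge's mouth on the bench, at y = -63 mm of the bridge. Here two flared guides, 16 mm high, start about 135 mm apart and narrow to the 104 mm lane at y = -33 mm.
- stop (a point): Middle of the stop bar's face, on the bench, at y = +71 mm of the bridge. The bar lies across the lane, 12 mm thick and 16 mm high; two rails 16 mm high join it to the posts and continue the lane.
- lens (a point): Centre of the bridge's round lens, at the level of the top plate's underside, 24 mm above the bench; the lens and its dark ring, 70 mm across, stand on the top plate and reach 41 mm above the bench.
- plate: Loose flat aluminium specimen plate, 96 mm (x) by 140 mm (y) by 16 mm thick, 0.3 to 0.55 kg; sliding takes a few newtons. Origin: centre of its underside; z up; +y is its leading end. It starts at bridge y -230 to -200 mm and x -60 to -30 mm (off the lane's line, towards the robot), turned up to 0.3 rad to the lane. Home against the stop, about 35 mm of it still sticks out of the bridge's mouth side.
- specimen (a point): Centre of the top of the round glass cover over the beetle, in the middle of the plate: 52 mm diameter, 4 mm high, its top 20 mm above the plate's underside, so 4 mm of headroom under the bridge.
- vial: small capped glass vial standing upright, 24 mm diameter, 55 mm tall; it stands near the bridge, on the robot's side of it; a bystander, to be left alone. Origin: centre of its underside.
- dish: round covered glass dish, 80 mm diameter, 14 mm tall, on the far side of the lane ahead of the bridge mouth; a bystander, to be left alone. Origin: centre of its underside.
- forceps: steel forceps lying flat, about 125 mm long, 18 mm wide, 8 mm tall, beyond the plate as seen from the robot; a bystander, to be left alone. Origin: centre of its underside.
- cork_block: cork block 50 x 35 x 25 mm tall; a bystander, to be left alone. Origin: centre of its underside.
- pin_box: open white box of pinned insects, 120 x 170 x 45 mm tall (pins to 50 mm); a bystander, to be left alone. Origin: centre of its underside.
- jar: glass jar, 60 mm diameter, 85 mm tall; a bystander, to be left alone. Origin: centre of its underside.
- bottle: small bottle, 44 mm diameter, 105 mm tall; a bystander, to be left alone. Origin: centre of its underside.
Things that resemble listed ones, but are neither listed nor needed, are in the scene too. Of the things shaped like the plate, the aluminium one is meant.

How it is judged (in metres and radians):
On the way:
1. the leading end of the plate has slid in under the bridge, in line with the lane (y of plate in the frame of bridge above -0.09 m and x of plate in the frame of bridge between -0.012 and 0.012 m and angle between plate's own z axis and vertical below 0.06 rad), for 0.1 s.
At the end, for the whole second after the job is handed in: The plate lies flat and still on the bench under the bridge, home against the stop bar (within about 6 mm of it), square to the lane within 0.06 rad, with the beetle's cover within 8 mm of the lens centre in plan (horizontal distance between specimen and lens below 0.008 m and y of plate in the frame of bridge above -0.005 m and angle between the y axis of plate and the y axis of bridge, either way round below 0.06 rad and angle between plate's own z axis and vertical below 0.04 rad and height (world z) of plate below 0.004 m and linear speed of plate below 0.01 m/s); the robot touches nothing.
It fails at once if the plate is lifted off the bench (more than 6 mm) (height (world z) of plate above 0.006 m).
It fails at once if the plate is tipped (more than 0.1 rad) (angle between plate's own z axis and vertical above 0.1 rad).
It fails at once if a bystander is moved more than 15 mm (distance of any of vial, dish, forceps, cork_block, pin_box, jar, bottle from where it was at the start of the episode above 0.015 m).
It also fails if it takes over 48 s, if anything falls off the work surface, if the arm or the gripper's body presses on something with over 40 N, if the wrist force passes 120 N, or if a joint passes its speed limit or range.

## Working session

There is one attempt and no reset: what is moved stays moved. The work goes in short steps, Python scripts to look and compute and a shell command to move; the robot and the scene stay as the last step left them, time stands still between calls to the robot, and variables do not carry over. Pictures are saved under pics/ and viewed, about 8 in all and at most 12, crops included, and the job is handed in when it is done.

```bash
mkdir -p pics; ls
cat > h.py <<'E'
import numpy as np, cv2
from workcell import get_obs, viewer, ctrl, masks_of
def cal(n):
    c=viewer.get_calibration(n); K=np.array([[c['fx'],0,c['cx']],[0,c['fy'],c['cy']],[0,0,1.]])
    R=cv2.Rodrigues(np.array(c['rvec'],float))[0]; return K,np.array(c['distortion'],float),R,np.array(c['tvec'],float).ravel()
def onplane(n,uv,z):
    K,d,R,t=cal(n); p=cv2.undistortPoints(np.array(uv,float).reshape(-1,1,2),K,d)[:,0]
    r=np.c_[p,np.ones(len(p))]@R; o=-R.T@t; return o+r*((z-o[2])/r[:,2])[:,None]
def cloud(n,depth):
    K,d,R,t=cal(n); v,u=np.mgrid[0:480,0:640]; p=cv2.undistortPoints(np.c_[u.ravel(),v.ravel()].astype(float).reshape(-1,1,2),K,d)[:,0]
    X=(np.c_[p,np.ones(len(p))]*depth.reshape(-1,1)-t)@R; return X.reshape(480,640,3)
def proj(n,X):
    K,d,R,t=cal(n); return cv2.projectPoints(np.array(X,float).reshape(-1,1,3),cv2.Rodrigues(R)[0],t,K,d)[0][:,0]
E
python3 - <<'E'
from h import *
for n in ('top','scene'):
    im,d=viewer.get_image(n); cv2.imwrite(f'pics/{n}0.png',im[:,:,::-1]); np.savez(f'{n}0.npz',im=im,d=d)
    for th in ['bridge','plate','specimen','lens','vial','dish','forceps','cork_block','pin_box','jar','bottle']:
        for m in masks_of(n,th)[:3]:
            X=cloud(n,d)[m['pixels']&(d>0)]
            print(n,th,round(m['score'],2),np.round(m['location']),m['pixels'].sum(),np.round(np.median(X,0)) if len(X) else '')
E
```

```text
pics
top bridge 0.85 [236. 215.] 2123 [602. 178.  32.]
top plate 0.83 [376. 298.] 2271 [ 361. -161.   16.]
top plate 0.77 [276. 309.] 2202 [351.  98.  17.]
top plate 0.71 [444. 172.] 2003 [ 664. -359.   16.]
top specimen 0.97 [318. 230.] 2048 [539. -28.  17.]
top specimen 0.96 [207. 367.] 2339 [222. 263.  17.]
top specimen 0.76 [442. 170.] 2006 [ 663. -359.   16.]
top lens 0.57 [239. 210.] 2003 [600. 176.  33.]
top lens 0.28 [469. 246.] 649 [ 456. -393.   82.]
top vial 0.49 [316. 232.] 2137 [540. -26.  17.]
top forceps 0.53 [352. 174.] 169 [ 689. -127.    4.]
top cork_block 0.85 [440. 264.] 327 [ 430. -321.   25.]
top cork_block 0.43 [232. 252.] 117 [490. 190.  51.]
top pin_box 0.59 [134. 272.] 3577 [470. 430.  19.]
top jar 0.81 [468. 247.] 607 [ 455. -393.   82.]
top jar 0.45 [238. 211.] 2159 [603. 178.  32.]
top bottle 0.47 [316. 230.] 2141 [539. -27.  17.]
top bottle 0.21 [238. 208.] 2085 [606. 178.  32.]
scene bridge 0.56 [399. 227.] 2432 [613. 172.  32.]
scene plate 0.96 [270. 164.] 1439 [229. 250.  16.]
scene plate 0.93 [275. 442.] 5888 [ 671. -367.   16.]
scene plate 0.89 [278. 211.] 1983 [360.  91.  16.]
scene specimen 0.83 [278. 212.] 1953 [361.  90.  16.]
scene specimen 0.81 [272. 163.] 1369 [229. 248.  16.]
scene specimen 0.69 [318. 279.] 2864 [547. -35.  17.]
scene lens 0.82 [399. 229.] 2438 [613. 170.  32.]
scene vial 0.79 [352. 202.] 241 [496. 187.  33.]
scene dish 0.86 [402. 303.] 1186 [715.   0.  14.]
scene forceps 0.81 [351. 351.] 463 [ 688. -148.    4.]
scene cork_block 0.85 [172. 355.] 677 [ 440. -328.   24.]
scene cork_block 0.29 [316. 278.] 2791 [547. -35.  17.]
scene pin_box 0.83 [386. 157.] 2754 [471. 424.  26.]
scene jar 0.91 [149. 386.] 2188 [ 476. -411.   63.]
scene jar 0.39 [401. 230.] 2416 [613. 171.  32.]
scene bottle 0.92 [439. 180.] 696 [627. 362.  53.]
```

View pics/top0.png

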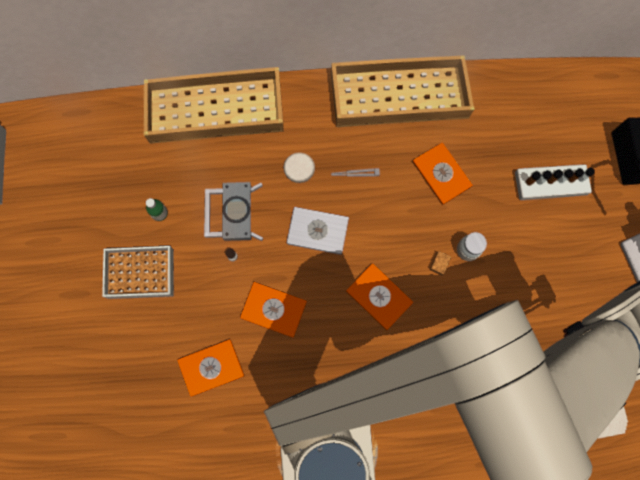

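View pics/scene0.png

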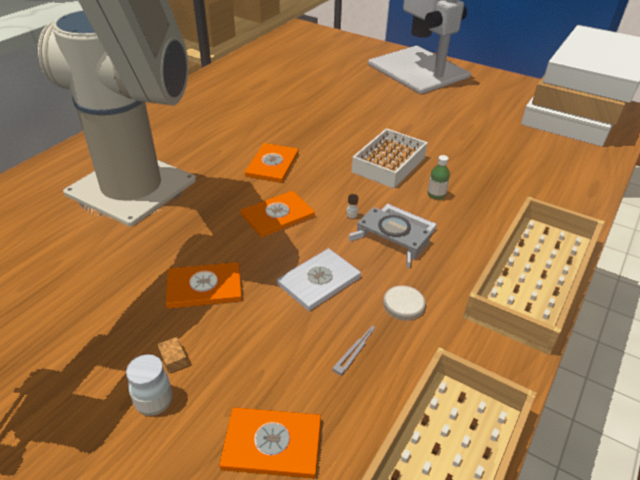

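Top view: the aluminium plate is at px (318,230). The orange look-alikes are at (443,172), (273,309), (380,296) and (210,368). The bridge is at (236,210) with its mouth to the right (world −y). The vial is at (231,254), the dish at (299,167) and the forceps at (356,173). Next I'll measure plate and bridge accurately from depth.

```bash
cat >> h.py <<'E'
def rect(P):
    (c,s,a)=cv2.minAreaRect(P[:,:2].astype(np.float32)); B=cv2.boxPoints((c,s,a)); e=[B[1]-B[0],B[2]-B[1]]
    e.sort(key=lambda v:-np.hypot(*v)); L=e[0]; return np.array(c),sorted(s),np.arctan2(L[1],L[0])
def inl(P,lo=1.5,hi=98.5):  # trim flying pixels: keep largest blob handled by caller
    return P
def comp(mask,seed):
    mask=cv2.morphologyEx(mask.astype(np.uint8),cv2.MORPH_OPEN,np.ones((3,3)))
    n,l=cv2.connectedComponents(mask); k=l[seed[1],seed[0]]
    if k==0:
        ys,xs=np.nonzero(mask); i=np.argmin((xs-seed[0])**2+(ys-seed[1])**2); k=l[ys[i],xs[i]]
    return l==k
E
python3 - <<'E'
from h import *
for n,ps,bs in (('top',(318,245),(236,190)),('scene',(300,285),(375,232))):
    f=np.load(n+'0.npz'); X=cloud(n,f['d']); Z=X[...,2]; ok=f['d']>0
    m=comp(ok&(Z>11)&(Z<24),ps); c,s,a=rect(X[m]); print(n,'plate',c,s,np.degrees(a),np.median(X[m],0))
    m=comp(ok&(Z>27)&(Z<50),bs); c,s,a=rect(X[m]); print(n,'bridge',c,s,np.degrees(a),np.median(X[m],0))
    # lens ring
    r=ok&(Z>37)&(Z<46)&(np.hypot(X[...,0]-603,X[...,1]-178)<80); print('ring',r.sum(),X[r].mean(0) if r.any() else '', (X[r].min(0)+X[r].max(0))/2 if r.any() else '')
o=get_obs(); R=cv2.Rodrigues(np.array(o['orientation']))[0]; print(o['ee_pos'],R.round(3),o['width'])
im=np.load('top0.npz')['im'][130:310,180:400,::-1]; cv2.imwrite('pics/crop0.png',cv2.resize(im,None,fx=3.5,fy=3.3,interpolation=cv2.INTER_CUBIC))
E
```

```text
top plate [541.65264893 -27.19517517] [98.13279724121094, 139.5845184326172] 73.74751 [540.02300144 -26.44964757  16.88558294]
top bridge [607.44934082 171.87741089] [69.10556030273438, 146.46087646484375] -3.0623436 [604.17259922 172.98013909  34.49299124]
ring 448 [605.79161306 171.30032234  39.89907888] [604.04420162 170.43907602  41.40277996]
scene plate [541.75939941 -24.71151733] [98.7427749633789, 142.7015380859375] 74.08837 [544.07710801 -32.42247935  16.92661789]
scene bridge [605.73339844 174.18713379] [74.48550415039062, 145.76272583007812] -3.516185 [611.02100188 168.73092166  33.55174115]
ring 403 [606.92920907 172.72615473  39.0019509 ] [603.25702417 174.26937186  40.07558559]
[ 221.22909495 -584.51909091  222.66220505] [[ 0.354 -0.935 -0.   ]
 [-0.935 -0.354  0.   ]
 [-0.     0.    -1.   ]] 87.66204914168975
```

View pics/crop0.png

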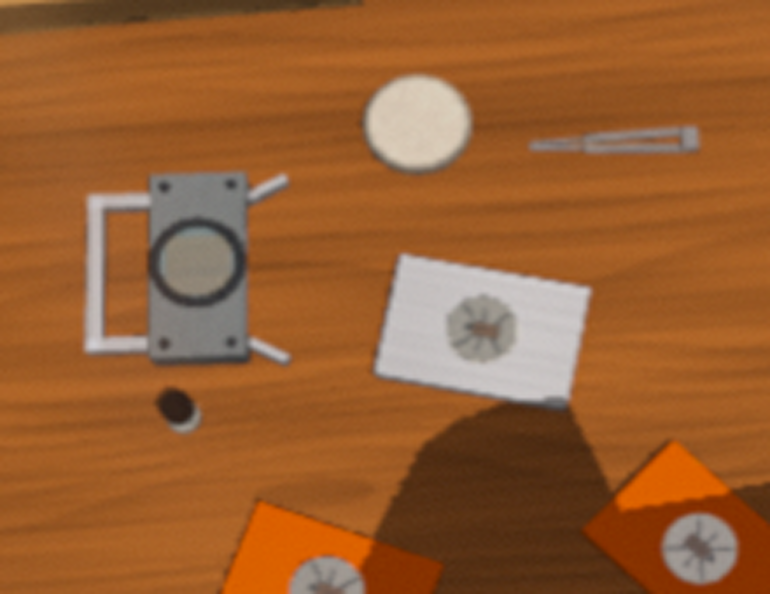

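The crop confirms the choice: silver plate centred at crop px (482,328), bridge left of it with flares at (268,190) and (268,350). The bridge is at about (605.5,172.5), yaw −3.3°. The plate is at about (541.7,−26), 12.8° off and 52 mm off-lane.

Plan: push sideways on the robot-side long edge with both fingertips, squaring the plate up, then push the trailing end in. First move: go over the standoff at (460,−2.5).

```bash
python3 -m inch '[{"tx":-1.92,"ty":-1.8},{"tx":-1.92,"ty":-1.8},{"tx":-1.92,"ty":-1.8},{"tx":-1.92,"ty":-1.8},{"tx":-1.92,"ty":-1.8},{"tx":-1.92,"ty":-1.8},{"tx":-1.92,"ty":-1.8},{"tx":-1.92,"ty":-1.8},{"tx":-1.92,"ty":-1.8},{"tx":-1.92,"ty":-1.8},{"tx":-1.92,"ty":-1.8},{"tx":-1.92,"ty":-1.8}]'
python3 -m inch '[{"tx":-1.92,"ty":-1.8},{"tx":-1.92,"ty":-1.8},{"tx":-1.92,"ty":-1.8},{"tx":-1.92,"ty":-1.8},{"tx":-1.92,"ty":-1.8},{"tx":-1.92,"ty":-1.8},{"tx":-1.92,"ty":-1.8},{"tx":-1.92,"ty":-1.8},{"az":9.2},{"az":9.2},{"az":9.2},{"az":9.2}]'
cat > go.py <<'E'
# go.py x y z yawdeg : remaining move in tool axes (cm, deg)
from h import *; import sys
x,y,z,w=map(float,sys.argv[1:]); o=get_obs(); p=np.array(o['ee_pos']); R=cv2.Rodrigues(np.array(o['orientation']))[0]
yaw=np.degrees(np.arctan2(R[1,0],R[0,0])); print('t',round(o['t'],2),'pos',p.round(1),'yaw',round(yaw,2),'tilt',R[:,2].round(3),'F',np.round(o['ft_force'],1),'w',round(o['width'],1),'q6',round(o['qpos'][5],2))
print('shift cm',(R.T@(np.array([x,y,z])-p)/10).round(2),'az',round(-((w-yaw+180)%360-180),2))
E
python3 go.py 460 -2.5 6 -106.1
```

```text
t 1.2 pos [ 221.2 -584.5  222.7] yaw -69.27 tilt [-0.  0. -1.] F [-0.3 -0.1 -0.7] w 87.7 q6 -0.02
shift cm [-45.98 -42.93  21.67] az 36.83$[0]: bad value
$[0]: bad value
```

Rows apparently need every key.

```bash
python3 -m inch '[{"tx":-1.92,"ty":-1.8,"tz":0,"ax":0,"ay":0,"az":0,"jaw":1},{"tx":-1.92,"ty":-1.8,"tz":0,"ax":0,"ay":0,"az":0,"jaw":1},{"tx":-1.92,"ty":-1.8,"tz":0,"ax":0,"ay":0,"az":0,"jaw":1},{"tx":-1.92,"ty":-1.8,"tz":0,"ax":0,"ay":0,"az":0,"jaw":1},{"tx":-1.92,"ty":-1.8,"tz":0,"ax":0,"ay":0,"az":0,"jaw":1},{"tx":-1.92,"ty":-1.8,"tz":0,"ax":0,"ay":0,"az":0,"jaw":1},{"tx":-1.92,"ty":-1.8,"tz":0,"ax":0,"ay":0,"az":0,"jaw":1},{"tx":-1.92,"ty":-1.8,"tz":0,"ax":0,"ay":0,"az":0,"jaw":1},{"tx":-1.92,"ty":-1.8,"tz":0,"ax":0,"ay":0,"az":0,"jaw":1},{"tx":-1.92,"ty":-1.8,"tz":0,"ax":0,"ay":0,"az":0,"jaw":1},{"tx":-1.92,"ty":-1.8,"tz":0,"ax":0,"ay":0,"az":0,"jaw":1},{"tx":-1.92,"ty":-1.8,"tz":0,"ax":0,"ay":0,"az":0,"jaw":1}]'
python3 go.py 460 -2.5 6 -106.1
```

```text
t: 2.7
ee_pos: [342.1, -291.1, 222.8]
orientation: [2.585, -1.785, 0.001]
ft_force: [0.0, -0.2, 0.2]
width: 87.8
t 2.7 pos [ 342.1 -291.1  222.8] yaw -69.26 tilt [ 0. -0. -1.] F [ 0.  -0.2  0.2] w 87.8 q6 0.48
shift cm [-22.82 -21.25  21.68] az 36.84
```

```bash
python3 -m inch '[{"tx":-2.85,"ty":-2.66,"tz":0,"ax":0,"ay":0,"az":0,"jaw":1},{"tx":-2.85,"ty":-2.66,"tz":0,"ax":0,"ay":0,"az":0,"jaw":1},{"tx":-2.85,"ty":-2.66,"tz":0,"ax":0,"ay":0,"az":0,"jaw":1},{"tx":-2.85,"ty":-2.66,"tz":0,"ax":0,"ay":0,"az":0,"jaw":1},{"tx":-2.85,"ty":-2.66,"tz":0,"ax":0,"ay":0,"az":0,"jaw":1},{"tx":-2.85,"ty":-2.66,"tz":0,"ax":0,"ay":0,"az":0,"jaw":1},{"tx":-2.85,"ty":-2.66,"tz":0,"ax":0,"ay":0,"az":0,"jaw":1},{"tx":-2.85,"ty":-2.66,"tz":0,"ax":0,"ay":0,"az":0,"jaw":1},{"tx":0,"ty":0,"tz":0,"ax":0,"ay":0,"az":9.2,"jaw":1},{"tx":0,"ty":0,"tz":0,"ax":0,"ay":0,"az":9.2,"jaw":1},{"tx":0,"ty":0,"tz":0,"ax":0,"ay":0,"az":9.2,"jaw":1},{"tx":0,"ty":0,"tz":0,"ax":0,"ay":0,"az":9.2,"jaw":1}]'
python3 go.py 460 -2.5 6 -106.1
```

```text
t: 4.2
ee_pos: [459.7, -3.4, 222.7]
orientation: [-1.883, 2.515, -0.0]
ft_force: [-0.0, 0.3, 0.3]
width: 87.9
t 4.2 pos [459.7  -3.4 222.7] yaw -106.35 tilt [ 0.  0. -1.] F [-0.   0.3  0.3] w 87.9 q6 1.82
shift cm [-0.09 -0.   21.67] az -0.25
```

```bash
python3 -m inch '[{"tx":0,"ty":0,"tz":3.5,"ax":0,"ay":0,"az":0,"jaw":1},{"tx":0,"ty":0,"tz":3.5,"ax":0,"ay":0,"az":0,"jaw":1},{"tx":0,"ty":0,"tz":3.5,"ax":0,"ay":0,"az":0,"jaw":1},{"tx":0,"ty":0,"tz":3.5,"ax":0,"ay":0,"az":0,"jaw":1},{"tx":0,"ty":0,"tz":3.5,"ax":0,"ay":0,"az":0,"jaw":1},{"tx":0,"ty":0,"tz":2.5,"ax":0,"ay":0,"az":0,"jaw":1},{"tx":0,"ty":0,"tz":1.5,"ax":0,"ay":0,"az":0,"jaw":1},{"tx":0,"ty":0,"tz":0,"ax":0,"ay":0,"az":0,"jaw":1}]'
python3 go.py 485.9 -10 7 -106.1
python3 - <<'E'
from h import *
o=get_obs(); im,d=viewer.get_image('wrist'); X=cloud('wrist',d); print(np.median(X[d>0],0) if (d>0).any() else 'none')
cv2.imwrite('pics/w1.png',im[:,:,::-1])
E
```

```text
t: 5.2
ee_pos: [459.5, -3.7, 7.2]
orientation: [1.889, -2.509, -0.001]
ft_force: [0.1, 0.1, 1.1]
width: 88.0
t 5.2 pos [459.5  -3.7   7.2] yaw -106.06 tilt [-0.001  0.    -1.   ] F [0.1 0.1 1.1] w 88.0 q6 1.82
shift cm [-0.13 -2.71  0.02] az 0.04
[495.7528392  -14.12466187  16.82976414]
```

View pics/w1.png

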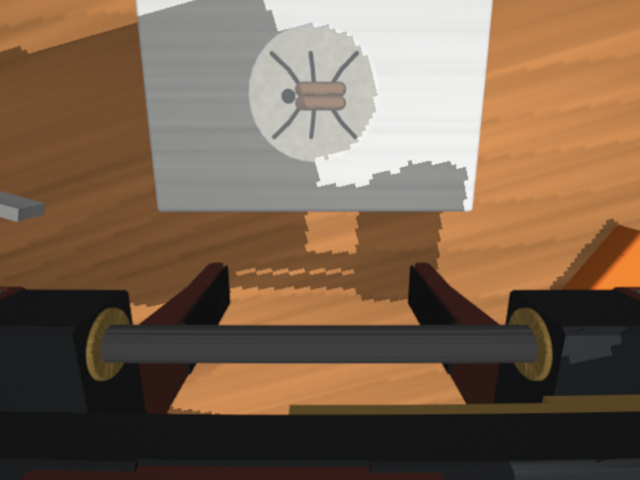

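The wrist view shows the two fingertips at (220,265) and (425,265), parallel to the plate's near long edge (row 210), with the leading end to the left. Now the sideways push, turning to square.

```bash
python3 -m inch '[{"tx":0,"ty":-0.8,"tz":0,"ax":0,"ay":0,"az":0,"jaw":1},{"tx":0,"ty":-0.8,"tz":0,"ax":0,"ay":0,"az":0,"jaw":1},{"tx":0,"ty":-0.6,"tz":0,"ax":0,"ay":0,"az":0,"jaw":1},{"tx":0,"ty":-0.3,"tz":0,"ax":0,"ay":0,"az":0,"jaw":1},{"tx":0,"ty":-0.3,"tz":0,"ax":0,"ay":0,"az":0,"jaw":1},{"tx":0,"ty":-0.4,"tz":0,"ax":0,"ay":0,"az":-1,"jaw":1},{"tx":0,"ty":-0.4,"tz":0,"ax":0,"ay":0,"az":-1,"jaw":1},{"tx":0,"ty":-0.4,"tz":0,"ax":0,"ay":0,"az":-1,"jaw":1},{"tx":0,"ty":-0.4,"tz":0,"ax":0,"ay":0,"az":-1,"jaw":1},{"tx":0,"ty":-0.4,"tz":0,"ax":0,"ay":0,"az":-1,"jaw":1},{"tx":0,"ty":-0.4,"tz":0,"ax":0,"ay":0,"az":-1,"jaw":1},{"tx":0,"ty":0,"tz":0,"ax":0,"ay":0,"az":0,"jaw":1}]'
python3 go.py 535 -20 7 -93.3
cat > pl.py <<'E'
# plate pose seen by cameras, in bridge frame
from h import *; import sys
B=np.array([605.5,172.5]); a=np.radians(-3.3); E=np.array([[np.cos(a),np.sin(a)],[-np.sin(a),np.cos(a)]])
for n in ('scene','top'):
    im,d=viewer.get_image(n); X=cloud(n,d); Z=X[...,2]; ok=(d>0)&(Z>11)&(Z<24)
    best=None
    for th in ('specimen','plate'):
        for m in masks_of(n,th):
            P=X[m['pixels']&(d>0)]; 
            if len(P) and 490<np.median(P[:,0])<640 and -120<np.median(P[:,1])<150: best=m; break
        if best is not None: break
    if best is None: print(n,'none'); continue
    u,v=np.round(best['location']).astype(int); k=comp(ok,(u,v)); c,s,w=rect(X[k]); print(n,'plate world',c.round(1),'bridge',(E@(c-B)).round(1),np.round(s,1),'yaw rel',round((np.degrees(w)-86.7+90)%180-90,2))
E
python3 pl.py
```

```text
t: 6.75
ee_pos: [511.1, -17.5, 7.8]
orientation: [-2.018, 2.407, -0.001]
ft_force: [0.3, -0.9, -0.6]
width: 87.7
t 6.75 pos [511.1 -17.5   7.8] yaw -100.05 tilt [ 0.001 -0.    -1.   ] F [ 0.3 -0.9 -0.6] w 87.7 q6 1.69
shift cm [-0.17 -2.4   0.09] az -6.75
scene plate world [559.4 -23.3] bridge [ -34.8 -198.1] [121.7 142.6] yaw rel -7.63
top none
```

```bash
python3 -m inch '[{"tx":0,"ty":-0.35,"tz":0,"ax":0,"ay":0,"az":-1,"jaw":1},{"tx":0,"ty":-0.35,"tz":0,"ax":0,"ay":0,"az":-1,"jaw":1},{"tx":0,"ty":-0.35,"tz":0,"ax":0,"ay":0,"az":-1,"jaw":1},{"tx":0,"ty":-0.35,"tz":0,"ax":0,"ay":0,"az":-1,"jaw":1},{"tx":0,"ty":-0.35,"tz":0,"ax":0,"ay":0,"az":-1,"jaw":1},{"tx":0,"ty":-0.35,"tz":0,"ax":0,"ay":0,"az":-1,"jaw":1},{"tx":0,"ty":-0.3,"tz":0,"ax":0,"ay":0,"az":-0.75,"jaw":1},{"tx":0,"ty":0,"tz":0,"ax":0,"ay":0,"az":0,"jaw":1},{"tx":0,"ty":0,"tz":0,"ax":0,"ay":0,"az":0,"jaw":1},{"tx":0,"ty":1.0,"tz":0,"ax":0,"ay":0,"az":0,"jaw":1},{"tx":0,"ty":2.0,"tz":0,"ax":0,"ay":0,"az":0,"jaw":1},{"tx":0,"ty":0,"tz":0,"ax":0,"ay":0,"az":0,"jaw":1}]'
python3 go.py 480 -20 60 -93.3; python3 pl.py
```

```text
t: 8.5
ee_pos: [502.1, -18.5, 7.5]
orientation: [2.155, -2.284, -0.002]
ft_force: [0.4, -0.5, 0.3]
width: 88.0
t 8.5 pos [502.1 -18.5   7.5] yaw -93.32 tilt [-0.002  0.    -1.   ] F [ 0.4 -0.5  0.3] w 88.0 q6 1.57
shift cm [ 0.28  2.21 -5.24] az -0.02
scene plate world [594.4 -21.9] bridge [ 1.000e-01 -1.947e+02] [ 97.7 143.5] yaw rel 0.04
top none
```

The plate is square and in line: bridge x 0.1, y −195, yaw 0.04°. Lift and go round behind the trailing end.

```bash
python3 -m inch '[{"tx":0,"ty":0,"tz":-2,"ax":0,"ay":0,"az":0,"jaw":1},{"tx":0,"ty":0,"tz":-2.5,"ax":0,"ay":0,"az":0,"jaw":1},{"tx":0,"ty":0,"tz":-2,"ax":0,"ay":0,"az":0,"jaw":1},{"tx":2.16,"ty":-1.85,"tz":0,"ax":0,"ay":0,"az":0,"jaw":1},{"tx":2.16,"ty":-1.85,"tz":0,"ax":0,"ay":0,"az":0,"jaw":1},{"tx":2.16,"ty":-1.85,"tz":0,"ax":0,"ay":0,"az":0,"jaw":1},{"tx":2.16,"ty":-1.85,"tz":0,"ax":0,"ay":0,"az":0,"jaw":1},{"tx":2.16,"ty":-1.85,"tz":0,"ax":0,"ay":0,"az":0,"jaw":1},{"tx":0,"ty":0,"tz":0,"ax":0,"ay":0,"az":-9,"jaw":0.7},{"tx":0,"ty":0,"tz":0,"ax":0,"ay":0,"az":-9,"jaw":0.7},{"tx":0,"ty":0,"tz":0,"ax":0,"ay":0,"az":-9,"jaw":0.7},{"tx":0,"ty":0,"tz":0,"ax":0,"ay":0,"az":-9,"jaw":0.7}]'
python3 -m inch '[{"tx":0,"ty":0,"tz":0,"ax":0,"ay":0,"az":-9,"jaw":0.7},{"tx":0,"ty":0,"tz":0,"ax":0,"ay":0,"az":-9,"jaw":0.7},{"tx":0,"ty":0,"tz":0,"ax":0,"ay":0,"az":-9,"jaw":0.7},{"tx":0,"ty":0,"tz":0,"ax":0,"ay":0,"az":-9,"jaw":0.7},{"tx":0,"ty":0,"tz":0,"ax":0,"ay":0,"az":-9,"jaw":0.7},{"tx":0,"ty":0,"tz":0,"ax":0,"ay":0,"az":-9,"jaw":0.7},{"tx":0,"ty":0,"tz":0,"ax":0,"ay":0,"az":0,"jaw":0.7}]'
python3 go.py 587.9 -132 7 -3.3
```

```text
t: 10.3
ee_pos: [590.5, -131.9, 72.6]
orientation: [-2.761, 1.5, -0.0]
ft_force: [-0.3, -0.5, 0.7]
width: 61.8
t: 11.18
ee_pos: [590.4, -131.9, 72.6]
orientation: [3.14, -0.093, 0.0]
ft_force: [-0.4, 0.3, -0.1]
width: 61.4
t 11.18 pos [ 590.4 -131.9   72.6] yaw -3.4 tilt [ 0. -0. -1.] F [-0.4  0.3 -0.1] w 61.4 q6 -0.18
shift cm [-0.25  0.03  6.56] az -0.1
```

```bash
python3 -m inch '[{"tx":-0.25,"ty":0,"tz":2.5,"ax":0,"ay":0,"az":0,"jaw":0.7},{"tx":0,"ty":0,"tz":2.5,"ax":0,"ay":0,"az":0,"jaw":0.7},{"tx":0,"ty":0,"tz":1.5,"ax":0,"ay":0,"az":0,"jaw":0.7},{"tx":0,"ty":-0.8,"tz":0,"ax":0,"ay":0,"az":0,"jaw":0.7},{"tx":0,"ty":-0.8,"tz":0,"ax":0,"ay":0,"az":0,"jaw":0.7},{"tx":0,"ty":-0.6,"tz":0,"ax":0,"ay":0,"az":-0.1,"jaw":0.7},{"tx":0,"ty":-0.4,"tz":0,"ax":0,"ay":0,"az":0,"jaw":0.7},{"tx":0,"ty":-0.4,"tz":0,"ax":0,"ay":0,"az":0,"jaw":0.7},{"tx":0,"ty":-0.6,"tz":0,"ax":0,"ay":0,"az":0,"jaw":0.7},{"tx":0,"ty":-0.6,"tz":0,"ax":0,"ay":0,"az":0,"jaw":0.7},{"tx":0,"ty":-0.6,"tz":0,"ax":0,"ay":0,"az":0,"jaw":0.7},{"tx":0,"ty":-0.6,"tz":0,"ax":0,"ay":0,"az":0,"jaw":0.7}]'
python3 go.py 600.9 93.6 7 -3.3
python3 -m inch '[{"tx":0,"ty":-0.7,"tz":0,"ax":0,"ay":0,"az":0,"jaw":0.7},{"tx":0,"ty":-0.7,"tz":0,"ax":0,"ay":0,"az":0,"jaw":0.7},{"tx":0,"ty":-0.7,"tz":0,"ax":0,"ay":0,"az":0,"jaw":0.7},{"tx":0,"ty":-0.7,"tz":0,"ax":0,"ay":0,"az":0,"jaw":0.7},{"tx":0,"ty":-0.7,"tz":0,"ax":0,"ay":0,"az":0,"jaw":0.7},{"tx":0,"ty":-0.4,"tz":0,"ax":0,"ay":0,"az":0,"jaw":0.7},{"tx":0,"ty":0,"tz":0,"ax":0,"ay":0,"az":0,"jaw":0.7}]'
python3 go.py 600.9 93.6 7 -3.3; python3 pl.py
python3 - <<'E'
from h import *
im,d=viewer.get_image('scene'); cv2.imwrite('pics/s2.png',cv2.resize(im[150:350,240:500,::-1],None,fx=3,fy=3))
E
```

```text
t: 12.68
ee_pos: [590.8, -77.4, 7.7]
orientation: [3.14, -0.088, 0.0]
ft_force: [-0.6, -3.8, 2.5]
width: 61.4
t 12.68 pos [590.8 -77.4   7.7] yaw -3.22 tilt [ 0. -0. -1.] F [-0.6 -3.8  2.5] w 61.4 q6 -0.09
shift cm [  0.04 -17.13   0.07] az 0.08
t: 13.55
ee_pos: [592.7, -38.1, 7.4]
orientation: [-3.14, 0.088, 0.001]
ft_force: [-0.1, 0.8, -0.4]
width: 61.3
t 13.55 pos [592.7 -38.1   7.4] yaw -3.21 tilt [-0.001  0.001 -1.   ] F [-0.1  0.8 -0.4] w 61.3 q6 -0.03
shift cm [  0.08 -13.2    0.05] az 0.09
scene plate world [570.8 -10.3] bridge [ -24.1 -184.5] [59.5 61.8] yaw rel -64.49
top none
```

View pics/s2.png

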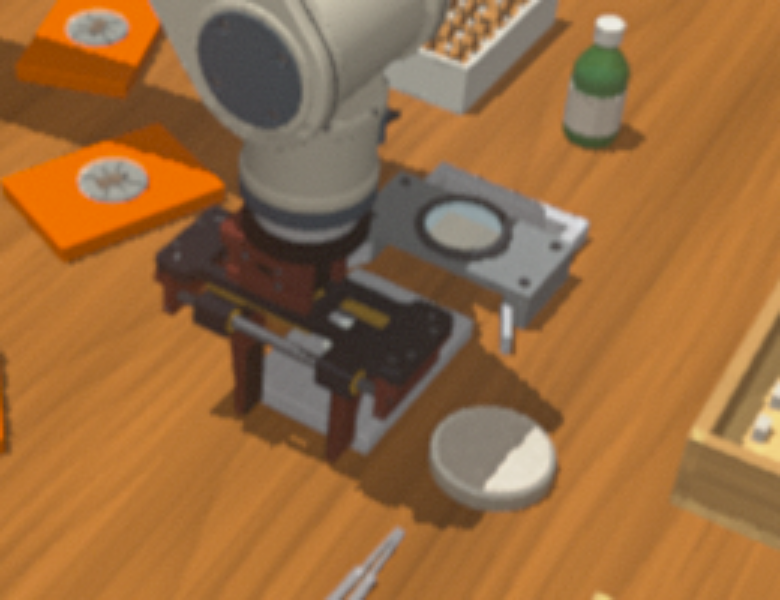

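Scene crop: the plate is between the fingers and the bridge mouth, the leading end is just at the flares (510,325), and the dish at (493,455) is clear. I'll check lateral alignment with the wrist camera.

```bash
cat > wr.py <<'E'
from h import *; import sys
B=np.array([605.5,172.5]); a=np.radians(-3.3); E=np.array([[np.cos(a),np.sin(a)],[-np.sin(a),np.cos(a)]])
im,d=viewer.get_image('wrist'); X=cloud('wrist',d); Z=X[...,2]; bx=np.einsum('ij,hwj->hwi',E,X[...,:2]-B)
cv2.imwrite('pics/'+sys.argv[1],im[:,:,::-1])
ok=(d>0)&(Z>12)&(Z<19)&(np.abs(bx[...,0])<60)
for y in range(-190,-30,20):
    s=ok&(np.abs(bx[...,1]-y)<4); v=bx[s][:,0]
    if len(v)>50: print(y,len(v),np.percentile(v,[0.5,99.5]).round(1))
for th in ('specimen','lens'):
    for m in masks_of('wrist',th)[:2]:
        P=X[m['pixels']&(d>0)]; print(th,round(m['score'],2),np.round(m['location']),m['pixels'].sum(),'bridge',np.r_[E@(np.median(P[:,:2],0)-B),np.median(P[:,2])].round(1))
E
python3 wr.py w3.png
```

```text
-190 3575 [-47.5  46.8]
-170 3890 [-47.5  46.7]
-150 2863 [-47.5  47. ]
-130 2078 [-47.5  47.1]
-110 3084 [-47.6  46.8]
-90 2594 [-47.5  46.7]
specimen 0.68 [320. 125.] 59957 bridge [  -0.4 -137.8   16.8]
```

View pics/w3.png

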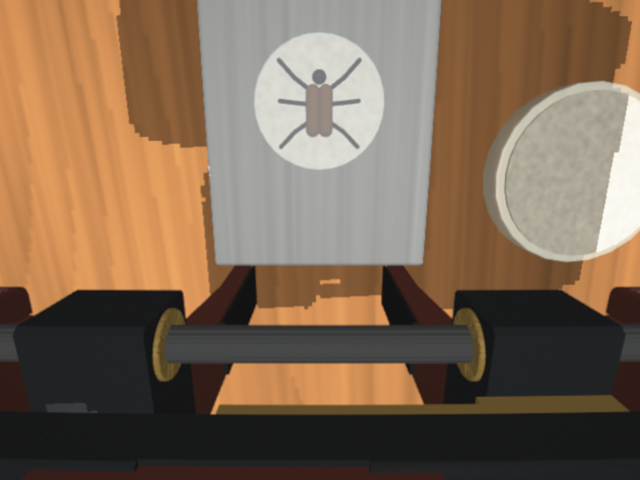

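The wrist view shows the plate (edges at columns 205–435, trailing edge at row 265) centred at x −0.4 mm and square. Push on.

```bash
python3 -m inch '[{"tx":0,"ty":-0.5,"tz":0,"ax":0,"ay":0,"az":0,"jaw":0.7},{"tx":0,"ty":-0.8,"tz":0,"ax":0,"ay":0,"az":0,"jaw":0.7},{"tx":0,"ty":-0.8,"tz":0,"ax":0,"ay":0,"az":0,"jaw":0.7},{"tx":0,"ty":-0.8,"tz":0,"ax":0,"ay":0,"az":0,"jaw":0.7},{"tx":0,"ty":-0.8,"tz":0,"ax":0,"ay":0,"az":0,"jaw":0.7}]'
python3 -m inch '[{"tx":0,"ty":-0.8,"tz":0,"ax":0,"ay":0,"az":0,"jaw":0.7},{"tx":0,"ty":-0.8,"tz":0,"ax":0,"ay":0,"az":0,"jaw":0.7},{"tx":0,"ty":-0.8,"tz":0,"ax":0,"ay":0,"az":0,"jaw":0.7},{"tx":0,"ty":-0.8,"tz":0,"ax":0,"ay":0,"az":0,"jaw":0.7},{"tx":0,"ty":-0.8,"tz":0,"ax":0,"ay":0,"az":0,"jaw":0.7},{"tx":0,"ty":-0.8,"tz":0,"ax":0,"ay":0,"az":0,"jaw":0.7}]'
python3 go.py 600.9 93.6 7 -3.3; python3 wr.py w4.png
```

```text
t: 14.62
ee_pos: [595.0, -1.2, 7.7]
orientation: [3.14, -0.088, -0.0]
ft_force: [-0.2, -1.1, -0.5]
width: 61.5
t: 15.38
ee_pos: [597.7, 46.6, 7.6]
orientation: [-3.14, 0.088, 0.0]
ft_force: [1.4, -1.4, -1.1]
width: 61.7
t 15.38 pos [597.7  46.6   7.6] yaw -3.22 tilt [-0.  0. -1.] F [ 1.4 -1.4 -1.1] w 61.7 q6 0.11
shift cm [ 0.05 -4.71  0.06] az 0.08
-130 93 [-31.5  30.6]
-110 3008 [-47.5  46.6]
-90 3814 [-47.6  46.8]
-70 3822 [-47.6  46.7]
-50 2106 [-59.6  47. ]
specimen 0.83 [318. 165.] 42452 bridge [ -0.7 -68.   16.9]
lens 0.69 [328.  42.] 35506 bridge [  2.3 -23.9  32.8]
lens 0.67 [317. 169.] 42522 bridge [ -0.6 -67.9  16.9]
```

```bash
python3 -m inch '[{"tx":0,"ty":-0.8,"tz":0,"ax":0,"ay":0,"az":0,"jaw":0.7},{"tx":0,"ty":-0.8,"tz":0,"ax":0,"ay":0,"az":0,"jaw":0.7},{"tx":0,"ty":-0.8,"tz":0,"ax":0,"ay":0,"az":0,"jaw":0.7},{"tx":0,"ty":-0.8,"tz":0,"ax":0,"ay":0,"az":0,"jaw":0.7},{"tx":0,"ty":-0.3,"tz":0,"ax":0,"ay":0,"az":0,"jaw":0.7},{"tx":0,"ty":-0.3,"tz":0,"ax":0,"ay":0,"az":0,"jaw":0.7}]'
python3 -m inch '[{"tx":0,"ty":-0.2,"tz":0,"ax":0,"ay":0,"az":0,"jaw":0.7},{"tx":0,"ty":-0.2,"tz":0,"ax":0,"ay":0,"az":0,"jaw":0.7}]'
python3 -m inch '[{"tx":0,"ty":-0.2,"tz":0,"ax":0,"ay":0,"az":0,"jaw":0.7}]'
python3 go.py 600.9 93.6 7 -3.3
```

```text
t: 16.27
ee_pos: [599.9, 84.2, 7.7]
orientation: [3.14, -0.088, -0.0]
ft_force: [-0.3, -2.4, 1.1]
width: 61.4
t: 16.52
ee_pos: [600.2, 87.9, 7.7]
orientation: [3.14, -0.089, 0.0]
ft_force: [0.8, -3.8, 1.9]
width: 61.6
t: 16.65
ee_pos: [600.2, 89.9, 7.7]
orientation: [3.14, -0.089, 0.0]
ft_force: [-0.1, -3.0, 1.6]
width: 61.6
t 16.65 pos [600.2  89.9   7.7] yaw -3.23 tilt [ 0. -0. -1.] F [-0.1 -3.   1.6] w 61.6 q6 0.19
shift cm [ 0.04 -0.37  0.07] az 0.07
```

Creep on until the stop answers in the force reading.

```bash
python3 -m inch '[{"tx":0,"ty":-0.15,"tz":0,"ax":0,"ay":0,"az":0,"jaw":0.7}]' | grep -E 'pos|force'
python3 -m inch '[{"tx":0,"ty":-0.15,"tz":0,"ax":0,"ay":0,"az":0,"jaw":0.7}]'| grep -E 'pos|force'
python3 -m inch '[{"tx":0,"ty":-0.1,"tz":0,"ax":0,"ay":0,"az":0,"jaw":0.7}]'| grep -E 'pos|force'
python3 -m inch '[{"tx":0,"ty":-0.1,"tz":0,"ax":0,"ay":0,"az":0,"jaw":0.7}]'| grep -E 'pos|force'
```

```text
ee_pos: [600.3, 91.5, 7.7]
ft_force: [-0.2, -3.1, 2.3]
ee_pos: [600.4, 93.0, 7.7]
ft_force: [0.5, -3.4, 2.3]
ee_pos: [600.4, 93.6, 7.7]
ft_force: [-0.4, -9.1, 3.5]
ee_pos: [600.4, 93.7, 7.8]
ft_force: [-0.4, -14.5, 4.0]
```

The force jumped to 14.5 N exactly where the stop is predicted (TCP y 93.6). Back off straight, lift, and check.

```bash
python3 -m inch '[{"tx":0,"ty":0.3,"tz":0,"ax":0,"ay":0,"az":0,"jaw":0.7},{"tx":0,"ty":1.2,"tz":0,"ax":0,"ay":0,"az":0,"jaw":0.7},{"tx":0,"ty":2.5,"tz":0,"ax":0,"ay":0,"az":0,"jaw":0.7},{"tx":0,"ty":2,"tz":-2.5,"ax":0,"ay":0,"az":0,"jaw":0.7},{"tx":0,"ty":2,"tz":-3,"ax":0,"ay":0,"az":0,"jaw":0.7},{"tx":0,"ty":2,"tz":-3,"ax":0,"ay":0,"az":0,"jaw":0.7},{"tx":0,"ty":2,"tz":-3,"ax":0,"ay":0,"az":0,"jaw":0.7},{"tx":0,"ty":0,"tz":0,"ax":0,"ay":0,"az":0,"jaw":0.7}]'
python3 wr.py w5.png
```

```text
t: 18.15
ee_pos: [595.2, -26.2, 124.8]
orientation: [-3.14, 0.091, -0.007]
ft_force: [0.5, -0.0, -1.1]
width: 61.3
-70 273 [-47.9  44.3]
-50 1751 [-49.1  45.8]
specimen 0.74 [318.  27.] 7517 bridge [ -1.6 -51.6  15. ]
specimen 0.7 [25. 84.] 10424 bridge [-212.8  -85.6   15.4]
lens 0.83 [398.  17.] 1726 bridge [ 53.6 -42.9  13.5]
```

View pics/w5.png

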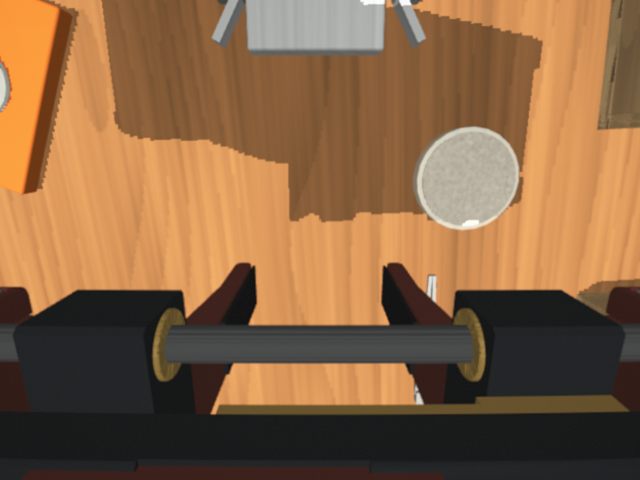

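The wrist view shows the trailing end (row 50, columns 247–384) between the flares, square, and the fingers well clear. Withdraw further so the fixed cameras see the bridge, and make the final check.

```bash
python3 -m inch '[{"tx":0,"ty":2.5,"tz":-2.5,"ax":0,"ay":0,"az":0,"jaw":0.7},{"tx":0,"ty":2.5,"tz":-2.5,"ax":0,"ay":0,"az":0,"jaw":0.7},{"tx":0,"ty":2.5,"tz":-2.5,"ax":0,"ay":0,"az":0,"jaw":0.7},{"tx":0,"ty":2.5,"tz":-2.5,"ax":0,"ay":0,"az":0,"jaw":0.7},{"tx":0,"ty":2.5,"tz":0,"ax":0,"ay":0,"az":0,"jaw":0.7},{"tx":0,"ty":2.5,"tz":0,"ax":0,"ay":0,"az":0,"jaw":0.7},{"tx":0,"ty":2.5,"tz":0,"ax":0,"ay":0,"az":0,"jaw":0.7},{"tx":0,"ty":2.5,"tz":0,"ax":0,"ay":0,"az":0,"jaw":0.7},{"tx":0,"ty":0,"tz":0,"ax":0,"ay":0,"az":0,"jaw":0.7}]'
python3 - <<'E'
from h import *
B=np.array([605.5,172.5]); a=np.radians(-3.3); E=np.array([[np.cos(a),np.sin(a)],[-np.sin(a),np.cos(a)]])
out=[]
for n,s in (('scene',(slice(150,350),slice(270,530))),('top',(slice(130,280),slice(120,400)))):
    im,d=viewer.get_image(n); X=cloud(n,d); Z=X[...,2]; b=np.einsum('ij,hwj->hwi',E,X[...,:2]-B); ok=d>0
    f=np.load(n+'0.npz'); 
    for lbl,ylo,yhi in (('trail',-100,-38),('lead',38,69)):
        m=ok&(Z>11)&(Z<20)&(np.abs(b[...,0])<46)&(b[...,1]>ylo)&(b[...,1]<yhi)
        if m.sum()<5: print(n,lbl,'few'); continue
        P=b[m]; e=[(np.percentile(P[np.abs(P[:,0]-x)<12,1],[3,97]).round(1)) for x in (-30,0,30) if (np.abs(P[:,0]-x)<12).sum()>4]
        print(n,lbl,m.sum(),'x',P[:,0].min().round(1),P[:,0].max().round(1),'y ranges',e)
    for th in ('vial','dish','forceps','cork_block','bottle','jar','pin_box'):
        for m in masks_of(n,th)[:1]:
            P0=m['pixels']&ok; print(n,th,round(m['score'],2),np.median(X[P0],0).round(0))
    c=im[s]; cv2.imwrite(f'pics/{n}6.png',cv2.resize(c[:,:,::-1],None,fx=2.8,fy=2.8,interpolation=cv2.INTER_CUBIC))
E
```

```text
t: 19.42
ee_pos: [582.0, -224.8, 220.9]
orientation: [-3.139, 0.09, 0.004]
ft_force: [0.5, 0.2, 0.3]
width: 61.7
scene trail 465 x -45.7 45.9 y ranges [array([-67.9, -39.6]), array([-68. , -40.3]), array([-68.5, -40.3])]
scene lead 122 x -45.1 45.6 y ranges [array([56.8, 68.8]), array([57.5, 67.9]), array([56.3, 68.1])]
scene vial 0.82 [497. 187.  33.]
scene dish 0.75 [715.  -0.  14.]
scene forceps 0.9 [ 687. -152.    4.]
scene cork_block 0.55 [ 439. -328.   24.]
scene bottle 0.77 [626. 361.  52.]
scene jar 0.68 [ 476. -411.   63.]
scene pin_box 0.69 [471. 423.  26.]
top trail 339 x -46.0 45.7 y ranges [array([-68. , -40.2]), array([-68. , -38.1]), array([-68.6, -40.6])]
top lead 341 x -45.9 46.0 y ranges [array([38.5, 68.6]), array([38.8, 68.7]), array([38.5, 67.9])]
top vial 0.51 [490. 190.  53.]
top dish 0.65 [711.   6.  15.]
top forceps 0.8 [ 688. -152.    5.]
top bottle 0.76 [614. 367.  69.]
top pin_box 0.73 [470. 430.  19.]
```

View pics/top6.png

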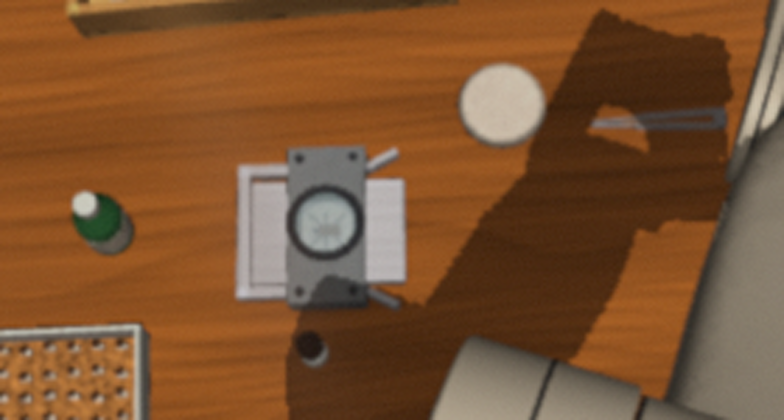

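View pics/scene6.png

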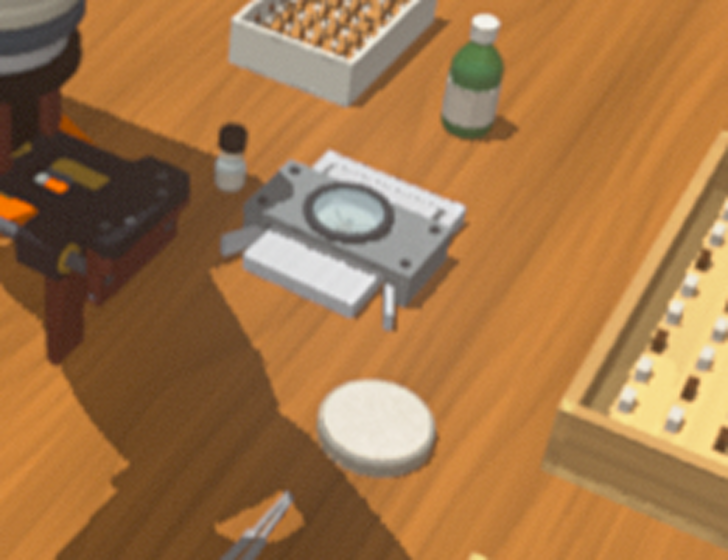

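The plate lies home against the stop bar (top crop, bar at column 250). The beetle is centred in the lens at (325,222), the trailing end is square at y ≈ −68.5, the bystanders are in place and the robot is clear. Hand in.

```bash
python3 -c "
from workcell import ctrl
ctrl.close_job()"
```

```text
the job is handed in; nothing more can be done
```

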